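# Put the spice jar away and prop the spice box's lid ajar on its stay

### The arm

A 6-joint arm with a two-finger parallel gripper is mounted at the origin on a cart in front of the work surface, level with it; the furniture and walls round the work are solid. World frame = base frame: x ahead of the robot, y to its left, z up, the work surface at z = 0. Lengths are in m, angles in degrees, forces in N, time in s.
With the tool pointing down it reaches from about 0.35 to 0.875 m from the base axis. Payload 4.2 kg.
Tool frame: the origin (TCP) lies on the centre line of the jaws, within the pads' length; the fingertips stand tip_reach ahead of it and the grasp point (between the pads) is the TCP (tip_reach is the distance from the TCP to the fingertips, in m); z points along the fingers, y is the line along which they close (so a half turn about z gives the same grasp; the last joint's range is limited). The gripper opens to 87 mm and grips with 3 to 60 N. Pads are 19 mm wide; open, the fingers measure 117 mm over their backs; the gripper's body (75 mm by 190 mm) begins 51 mm behind the grasp point.
Start: joints at [85.577, 22.042, 0.453, 0, -68.411, -14.817], TCP at [0.206, 0.59, 0.207] pointing down, gripper open.
Joint ranges: [-179.83, 179.83], [-69.29, 118.12], [-61.27, 80.66], [-181.25, 117.63], [-171.15, -9.14], [-177.46, 177.46]. Speed limits (degrees/s): [159.86, 159.86, 180, 180, 180, 180].

### API

Orientations are given as a 3x3 rotation matrix whose columns are the frame's x, y, z axes.
In Python, from station import sense, capture, finish_job, tip_reach gives the robot as it stands.
- The arm moves only by the tool arm_command, never from a script. Its argument "deltas" is a list of rows, each a list of 7 numbers: the turn, a rotation vector about the tool's x, y, z in rad, then the shift along the tool's x, y, z in cm, then the closure, from -1 (fully open) to 1 (shut), so that 0 is half open. In form: [[rx, ry, rz, dx, dy, dz, hand], ...]. A call has 1 to 8 rows; each row is the pose to reach, as a shift and turn from the pose commanded when the call began, along the tool's axes at that moment; what a row does not reach only later rows make up. A row lasts 1/12 s, in which the tool goes at most 41.7 mm and 7.16 degrees, less where a joint would pass 70% of its speed; a pose out of reach is approached as far as the arm can. A call with a gripper value outside its range is refused whole. The fingers move at their own pace and stop on an object; the grip force is fixed at half the most. Time passes only in rows, so rows that repeat a pose let the fingers close. It gives the time, the measured TCP pose, the force, the opening and the grip force at its end, in the units of the state.
- sense(): the state, without advancing time (a new reading comes with each control period).
- capture(name): name is "scene" or "top" or "wrist"; returns a dict with "pixels" (420x560x3 uint8, blue, green, red), "fovy" (degrees; the focal length in pixels is half the picture's height over the tangent of half this angle, whatever the lens; pixels are square), "cx", "cy" (the principal point, pixels), "k1" (the pictures are not rectified: a ray, as slopes to the right and down, at radius r is drawn at 1 + k1 r^2 times it, then the intrinsics apply), "rvec" (rotation vector, rad) and "tvec" (3), from world to camera coordinates, as OpenCV has them. Camera axes: x right, y down, z forward; pixel columns grow to the right and rows downward; lengths in m; the calibration is good to about 2 mm. A picture is of the moment at which its call begins. There is no depth.
- finish_job(): hands the job in; it is judged then, once.
The state is a dict: "time_s": time; "joints": joint angles; "joint_velocities": joint speeds; "effort": joint torques, N m; "tcp_pos": TCP position; "ee_rot": TCP orientation; "wrist_force": force on the tool from outside, world axes, zero at the start; "moment": the same for the moment, N m; "gripper_width": opening from 0.0 (shut) to 1.0 (fully open); "gripper_force": force on a finger pad.
Only numpy, scipy, OpenCV 4.12 (cv2) and the standard library are available. Lean on these libraries where they do the work, as an engineer would, in place of code of your own. Each camera call takes 0.05 s, during which the arm holds its last target. There are 200 camera calls.

### The job

Swing the lid of the metal spice box up and right back until it leans on its stop, then stand the spice jar from the worktable upright inside the box beside the jar already there. Then flip the box's prop stay up past upright against its stop pin, and bring the lid forward again so that it ends up resting half open with its handle bar on the top of the stay. Leave the bottle, the tin and the jar in the box standing where they are.

Things in the scene. Friction and masses are not known exactly. Their poses are not given: they have to be found in the camera images.
- box: Open-topped steel box, fixed to the worktable, outside 130 (x) x 240 (y) x 120 mm high, walls 6 mm, inner floor 8 mm above the table. Origin: centre of the underside, on the table. Its x axis points from its front (towards the robot, where the stay and the lid's handle are) to its back (the hinge), y to its left seen from the front, z up.
- lid_hinge (a point): Middle of the lid's hinge line: along the box's y axis on top of the back wall, 65 mm behind the box's origin and 123 mm above the table.
- lid (a joint): Angle of the lid: 0 shut (level), 1.78 rad leaning back on its stop. The aluminium lid (134 x 244 x 6 mm, 0.4 kg) has a damped hinge: left alone past upright (over 1.57) it leans back and stays; short of upright it sinks slowly (about 1 rad/s) until something carries it. Resting on the raised stay it reads about 0.62.
- lid_bar (a point): Middle of the bar of the lid's U-shaped handle: round, 10 mm thick, 90 mm long, parallel to the hinge line and 175 mm from it. The U lies in the lid's plane: with the lid shut the bar is 45 mm in front of the box and 123 mm above the table; an open gap 38 mm wide between bar and lid takes a finger. With the lid leaned back the bar is 294 mm above the table.
- stay (a joint): Angle of the stay. 0: leaning over to the right of the box, 0.55 rad from vertical, on its rest pin; grows as it is swung up to the left; 0.55 vertical; 0.62 past upright against its stop pin, where it stays by itself. Short of vertical it falls back. Pushing its top sideways takes under 1 N. With the lid shut the handle keeps it from standing up.
- stay_tip (a point): Top of the stay: the middle of a small crossbar (28 mm long, 8 mm thick, along the box's x axis) on which the handle bar rests. Leaning over it is about 128 mm to the right of the box's origin and 189 mm above the table; flipped up it is 17 mm to the right and 217 mm above the table.
- jar: The spice jar standing on the worktable in front of the microwave, in a row with the dropper bottle and the tin: round, 106 mm high, body 42 mm and lid 45 mm across (the lid is the top 21 mm), about 0.11 kg. Origin: centre of its underside, z up. Keep clear of the microwave behind: 320 mm high, from y = -0.04 to 0.50 m, front at about x = 0.55 m, door handle to 0.51 m.
- jar_inside: A spice jar of the same size that stands in the left part of the box, about 82 mm left of the box's origin. Origin: centre of its underside.
- dropper_bottle: Bystander: small dropper bottle, 34 mm across, 102 mm high, on the table in front of the microwave (another one far behind the box is part of the room). Origin: centre of its underside.
- tin: Bystander: flat round food tin, 75 mm across, 58 mm high, on the table in front of the microwave (another one far behind the box is part of the room). Origin: centre of its underside.
- stay_pivot (a point): Pivot of the stay, a dark 8 mm steel rod, 187 mm long, that swings sideways close in front of the box's front wall, its axis 12 mm off it. The pivot is 77 mm in front of the box's origin, 30 mm to its right and 30 mm above the table.

How it is judged (in metres and radians):
On the way, in this order (a step that is already met when the one before it is completed fails the run):
1. the lid is swung right back (over 1.66 rad) (value of joint lid above 1.66 rad), for 0.2 s.
2. with the lid still back, the jar stands upright on the box's floor, let go (x of jar in the frame of box between -0.05 and 0.05 m and y of jar in the frame of box between -0.105 and 0.105 m and z of jar in the frame of box between 0.002 and 0.02 m and angle between jar's own z axis and vertical below 0.15 rad and value of joint lid above 1.57 rad and contact force between the fingers and jar below 0.1 N), for 0.2 s.
3. with the lid still back, the stay is flipped up past upright (over 0.57 rad) (value of joint stay above 0.57 rad and value of joint lid above 1.4 rad), for 0.2 s.
At the end, for the whole second after the job is handed in: The stay stands past upright (over 0.57 rad), the lid is at rest half open on it (0.56 to 0.70 rad), and the jar stands upright (within 0.15 rad) and still on the floor inside the box, beside the other jar, which also stands upright (x of jar in the frame of box between -0.05 and 0.05 m and y of jar in the frame of box between -0.105 and 0.105 m and z of jar in the frame of box between 0.002 and 0.02 m and angle between each of jar, jar_inside's own z axis and vertical below 0.15 rad and value of joint stay above 0.57 rad and value of joint lid between 0.56 and 0.7 rad and velocity of joint lid between -0.03 and 0.03 rad/s and linear speed of jar below 0.02 m/s); the robot touches nothing.
It fails at once if the dropper bottle is shifted by more than 25 mm or tipped (distance of dropper_bottle from where it was at the start of the episode above 0.025 m or angle between dropper_bottle's own z axis and vertical above 0.4 rad).
It fails at once if the tin is shifted by more than 25 mm or tipped (distance of tin from where it was at the start of the episode above 0.025 m or angle between tin's own z axis and vertical above 0.4 rad).
It fails at once if the jar in the box is shifted by more than 30 mm or tipped over (distance of jar_inside from where it was at the start of the episode above 0.03 m or angle between jar_inside's own z axis and vertical above 0.5 rad).
It also fails if it takes over 72 s, if anything falls off the work surface, if the arm or the gripper's body presses on something with over 40 N, if the wrist force passes 120 N, or if a joint passes its speed limit or range.

## Working session

There is one attempt and no reset: what is moved stays moved. The work goes in short steps, Python scripts to look and compute and a tool call to move; the robot and the scene stay as the last step left them, time stands still between calls to the robot, and variables do not carry over. Pictures are saved under pics/ and viewed, at most 10 in all, crops included, and the job is handed in when it is done.

Besides the shell and the picture viewer there is one more tool, called by a JSON object that holds its "op" and its "data". arm_command: Moves the arm, as the interface text tells. Its arguments: {"type":"object","properties":{"deltas":{"type":"array"}},"required":["deltas"]}

```bash
ls; mkdir -p pics; cat > h.py <<'E'
import numpy as np, cv2
from station import sense, capture, finish_job, tip_reach
def cam(c):
    f=210/np.tan(np.radians(c["fovy"])/2)
    R=cv2.Rodrigues(np.array(c["rvec"],float))[0]; t=np.array(c["tvec"],float).ravel()
    return f,R,t
def ray(c,u,v):
    f,R,t=cam(c); K=np.array([[f,0,c["cx"]],[0,f,c["cy"]],[0,0,1]])
    n=cv2.undistortPoints(np.array([[[u,v]]],float),K,np.array([c["k1"],0,0,0,0.]))[0,0]
    d=R.T@np.array([n[0],n[1],1]); return -R.T@t,d
def onz(c,u,v,z):
    o,d=ray(c,u,v); return o+d*(z-o[2])/d[2]
def proj(c,p):
    f,R,t=cam(c); x=R@np.array(p)+t; a=x[:2]/x[2]; r=a@a
    # note: forward model
    return f*a*(1+c["k1"]*r)+[c["cx"],c["cy"]]
def tri(c1,p1,c2,p2):
    o1,d1=ray(c1,*p1);o2,d2=ray(c2,*p2)
    s=np.linalg.lstsq(np.c_[d1,-d2],o2-o1,rcond=None)[0]
    a,b=o1+s[0]*d1,o2+s[1]*d2; return (a+b)/2,np.linalg.norm(a-b)
E
python3 - <<'E'
from h import *
s=sense(); print({k:np.round(v,3) for k,v in s.items()}, tip_reach if not callable(tip_reach) else tip_reach())
import pickle
for n in("scene","top"):
    c=capture(n); cv2.imwrite(f"pics/{n}0.png",c["pixels"]); pickle.dump(c,open(n+"0.pkl","wb")); print(n,c["fovy"],c["cx"],c["cy"],c["k1"],ray(c,280,210))
E
```

```text
pics
{'time_s': np.float64(0.0), 'joints': array([ 8.5576e+01,  2.2090e+01,  3.7900e-01, -2.8000e-02, -6.8412e+01,
       -1.4818e+01]), 'joint_velocities': array([-0.004, -0.024, -0.027, -0.04 , -0.072,  0.039]), 'effort': array([ 1.0000e-03, -3.9066e+01,  1.8740e+01,  4.2200e+00,  1.1000e-02,
       -0.0000e+00]), 'tcp_pos': array([0.206, 0.589, 0.206]), 'ee_rot': array([[ 0.944, -0.33 , -0.001],
       [-0.33 , -0.944, -0.002],
       [ 0.   ,  0.002, -1.   ]]), 'wrist_force': array([0.44 , 0.171, 0.077]), 'moment': array([-0.013, -0.044, -0.032]), 'gripper_force': np.float64(0.0), 'gripper_width': np.float64(1.0)} 0.019
scene 43.41765736565457 280.306768061566 212.95274655018028 0.012233552464730336 (array([-0.68099017, -0.6553001 ,  0.93235506]), array([ 0.76808735,  0.3990495 , -0.50083231]))
top 48.79639048718696 286.6395862398252 214.0343552853413 -0.06908779208911925 (array([ 0.3628429 , -0.02318716,  1.48034392]), array([ 0.14035575,  0.01732828, -0.99009171]))
```

View pics/scene0.png

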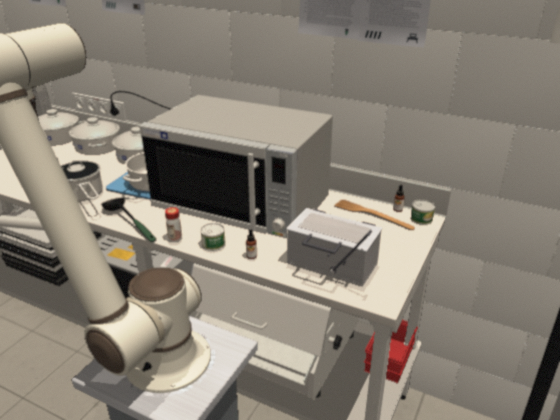

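View pics/top0.png

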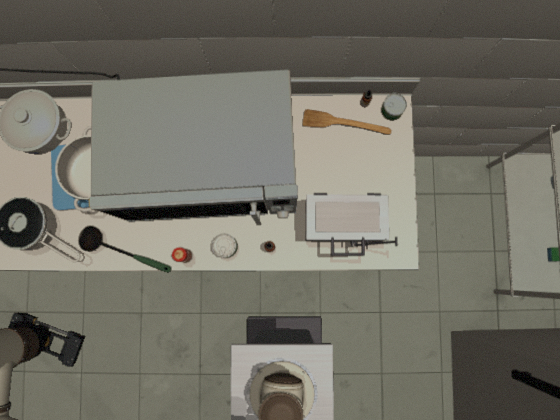

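The scene picture shows the jar (red lid, 173,213), tin (212,236), dropper bottle (251,246) and box (335,245). In the top picture these are the jar at (181,255), tin (224,244), dropper (269,246), lid corners about (306,194)–(388,240), handle bar about (349,255) and stay tip about (396,241).

```bash
python3 - <<'E'
from h import *
import pickle
t=pickle.load(open("top0.pkl","rb"));s=pickle.load(open("scene0.pkl","rb"))
for n,c in(("top",t),("scene",s)):
    h=cv2.cvtColor(c["pixels"],cv2.COLOR_BGR2HSV)
    m=(((h[...,0]<8)|(h[...,0]>172))&(h[...,1]>140)&(h[...,2]>90)).astype(np.uint8)
    k,l,st,ce=cv2.connectedComponentsWithStats(m)
    for i in range(1,k):
        if st[i,4]>15: print(n,st[i],ce[i],onz(c,*ce[i],0.1))
for nm,p,z in [("lidLT",(306,194),.126),("lidRT",(388,194),.126),("lidRB",(388,240),.126),("lidLB",(306,240),.126),("bar",(349,255),.128),("tip",(396,241),.19),("tin",(224,244),.058),("drop",(269,246),.1)]:
    print(nm,np.round(onz(t,*p,z),3))
a=cv2.resize(t["pixels"][180:270,290:410],None,fx=5,fy=5,interpolation=cv2.INTER_CUBIC)
b=cv2.resize(s["pixels"][200:310,270:390],None,fx=5,fy=5,interpolation=cv2.INTER_CUBIC)
cv2.imwrite("pics/box0.png",cv2.resize(np.vstack([a,b]),None,fx=.6,fy=.6))
E
```

```text
top [172 248  15  13  90] [179.47777778 254.15555556] [0.42693384 0.30188637 0.1       ]
scene [166 208  13  11  80] [171.6875 213.85  ] [0.42060355 0.29701477 0.1       ]
scene [387 321  30  61 859] [398.66589057 351.79045402] [ 0.17125349 -0.49899878  0.1       ]
scene [364 336  10  30 146] [368.71232877 351.33561644] [ 0.14301674 -0.44139869  0.1       ]
lidLT [ 0.602 -0.077  0.126]
lidRT [ 0.601 -0.321  0.126]
lidRB [ 0.464 -0.316  0.126]
lidLB [ 0.466 -0.075  0.126]
bar [ 0.421 -0.2    0.128]
tip [ 0.456 -0.325  0.19 ]
tin [0.46  0.174 0.058]
drop [0.45  0.034 0.1  ]
```

View pics/box0.png

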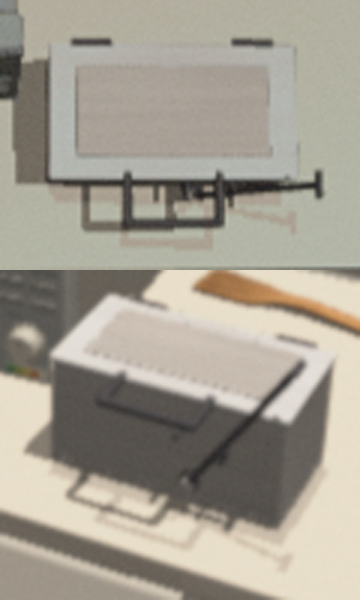

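The box crop puts the lid corners at about (306,195) and (389,240) in the top view. The bar is at (348,254.7) and the stay tip at (396,241). That makes the box about (0.533, -0.197) with yaw near 0, and bar and stay tip agree to a few mm. The jar is at about (0.426, 0.301).

```bash
cat > go.py <<'E'
# go.py x y z yawdeg(of tool y) [pitchdeg: tilt tool z towards +x]
import sys
from h import *
from scipy.spatial.transform import Rotation as Ro
a=[float(v) for v in sys.argv[1:]]; s=sense()
yw=np.radians(a[3]); y=np.array([np.cos(yw),np.sin(yw),0]); z=np.array([0,0,-1.])
R=np.c_[np.cross(y,z),y,z]
if len(a)>4: R=Ro.from_euler('y',-a[4],degrees=True).as_matrix()@R
C=np.array(s["ee_rot"]); d=C.T@(np.array(a[:3])-s["tcp_pos"])*100
r=Ro.from_matrix(C.T@R).as_rotvec()
print(np.round(r,3),np.round(d,2),"rows",max(np.linalg.norm(d)/4.17,np.degrees(np.linalg.norm(r))/7.16).round(1),"t",s["time_s"],"p",np.round(s["tcp_pos"],3),"F",np.round(s["wrist_force"],1),"w",round(float(s["gripper_width"]),2))
E
python3 go.py 0.423 -0.197 0.28 180; python3 go.py 0.4 0.2 0.28 -160
```

```text
[ 2.000e-03 -1.000e-03  1.235e+00] [46.44 67.11 -7.22] rows 19.6 t 0.1 p [0.206 0.59  0.206] F [0.4 0.5 0.5] w 1.0
[ 0.002 -0.001  0.886] [31.18 30.39 -7.29] rows 10.6 t 0.1 p [0.206 0.59  0.206] F [0.4 0.5 0.5] w 1.0
```

{"op": "arm_command", "data": {"deltas": [[0,0,0.12,3,3,-1,-0.4],[0,0,0.25,7,7,-3,-0.4],[0,0,0.36,10,10,-5,-0.4],[0,0,0.48,13,13,-7,-0.4],[0,0,0.6,16,16,-7.3,-0.4],[0,0,0.7,19,19,-7.3,-0.4],[0,0,0.8,22,22,-7.3,-0.4],[0,0,0.88,25,25,-7.3,-0.4]]}}

```text
time_s: 0.77
tcp_pos: [0.3459, 0.2986, 0.2803]
ee_rot: [[0.344, -0.939, 0.0], [-0.939, -0.344, 0.001], [-0.001, -0.001, -1.0]]
wrist_force: [1.4, 0.5, 0.3]
gripper_width: 0.704
gripper_force: 0.0
```

```bash
python3 go.py 0.423 -0.197 0.28 180
```

```text
[-0.     0.001  0.351] [ 4.919e+01  9.800e+00 -1.000e-02] rows 12.0 t 0.7667 p [0.346 0.299 0.28 ] F [1.4 0.5 0.3] w 0.7
```

{"op": "arm_command", "data": {"deltas": [[0,0,0.1,4.1,0.8,0,-0.3],[0,0,0.2,8.2,1.6,0,-0.3],[0,0,0.3,12.3,2.4,0,-0.3],[0,0,0.35,16.4,3.2,0,-0.3],[0,0,0.35,20.5,4.1,0,-0.3],[0,0,0.35,24.6,4.9,0,-0.3],[0,0,0.35,28.7,5.7,0,-0.3],[0,0,0.35,32.5,6.5,0,-0.3]]}}

```text
time_s: 1.43
tcp_pos: [0.3971, -0.0288, 0.28]
ee_rot: [[0.005, -1.0, 0.0], [-1.0, -0.005, 0.0], [-0.0, -0.0, -1.0]]
wrist_force: [1.2, 1.2, -0.2]
gripper_width: 0.651
gripper_force: 0.0
```

```bash
python3 go.py 0.423 -0.197 0.25 180
```

```text
[-0.     0.     0.005] [16.83 -2.5   2.99] rows 4.1 t 1.4333 p [ 0.397 -0.029  0.28 ] F [ 1.2  1.2 -0.2] w 0.65
```

{"op": "arm_command", "data": {"deltas": [[0,0,0,4,-0.6,0.7,0.26],[0,0,0,8,-1.2,1.4,0.26],[0,0,0,12,-1.8,2.1,0.26],[0,0,0,15,-2.2,2.6,0.26],[0,0,0,16.8,-2.5,3,0.26],[0,0,0,16.8,-2.5,3,0.26],[0,0,0,16.8,-2.5,3,0.26]]}}

```text
time_s: 2.02
tcp_pos: [0.4229, -0.1953, 0.249]
ee_rot: [[0.002, -1.0, -0.002], [-1.0, -0.002, 0.001], [-0.001, 0.002, -1.0]]
wrist_force: [0.6, -0.0, -0.1]
gripper_width: 0.377
gripper_force: 0.0
```

```bash
python3 go.py 0.423 -0.197 0.127 180; python3 - <<'E'
from h import *
w=capture("wrist");t=capture("top")
for p in [(.423,-.152,.123),(.423,-.242,.123),(.456,-.325,.189)]: print(proj(w,p),proj(t,p))
cv2.imwrite("pics/w1.png",np.hstack([w["pixels"],cv2.resize(t["pixels"][170:290,290:410],(420,420))])[:, :980]); 
i=cv2.imread("pics/w1.png"); cv2.imwrite("pics/w1.png",cv2.resize(i,(800,343)))
E
```

```text
[0.002 0.001 0.002] [ 0.18 -0.04 12.2 ] rows 2.9 t 2.0167 p [ 0.423 -0.195  0.249] F [ 0.6 -0.  -0.1] w 0.38
[278.06669083 239.12002903] [332.2837516  254.48008535]
[278.23248775 153.24798962] [362.9648176  254.27463174]
[232.09349826  45.09735115] [395.93929474 241.17403397]
```

View pics/w1.png

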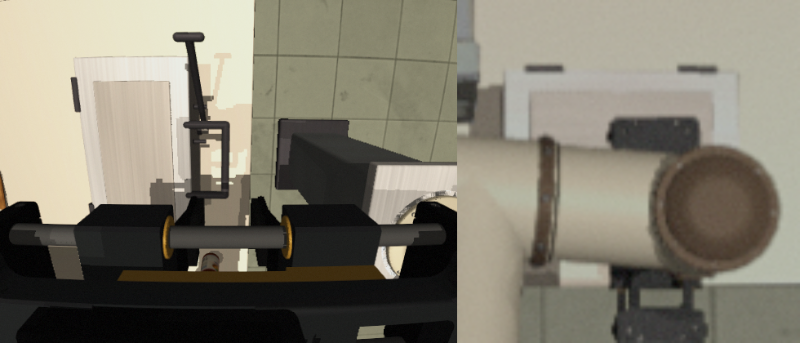

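The wrist view shows the bar at column 276 (rows 151–239) between the fingers and the stay tip at (230,45). Both are within 3 px of prediction, so the bar is at x≈0.4255 and the box at x≈0.5355.

{"op": "arm_command", "data": {"deltas": [[0,0,0,0.2,-0.3,4,0.26],[0,0,0,0.2,-0.3,8,0.26],[0,0,0,0.2,-0.3,11,0.26],[0,0,0,0.2,-0.3,12.3,0.26],[0,0,0,0.2,-0.3,12.3,0.26],[0,0,0,0.2,-0.3,12.3,1],[0,0,0,0.2,-0.3,12.3,1],[0,0,0,0.2,-0.3,12.3,1]]}}

```text
time_s: 2.78
tcp_pos: [0.4279, -0.1964, 0.1288]
ee_rot: [[0.006, -1.0, 0.004], [-1.0, -0.006, -0.001], [0.001, -0.004, -1.0]]
wrist_force: [0.0, -0.8, -0.3]
gripper_width: 0.224
gripper_force: 0.0
```

{"op": "arm_command", "data": {"deltas": [[0,0,0,0,0,0,1],[0,0,0,0,0,0,1],[0,0,0,0,0,0,1]]}}

```text
time_s: 3.03
tcp_pos: [0.4268, -0.1967, 0.1276]
ee_rot: [[0.005, -1.0, 0.001], [-1.0, -0.005, -0.0], [0.0, -0.001, -1.0]]
wrist_force: [0.5, 0.1, 0.9]
gripper_width: 0.036
gripper_force: 0.0
```

```bash
python3 - <<'E'
from h import *
s=sense();print(s["gripper_width"],s["gripper_force"],s["wrist_force"])
w=capture("wrist");t=capture("scene")
i=np.hstack([w["pixels"],cv2.resize(t["pixels"][200:310,270:390],(458,420))])
cv2.imwrite("pics/w2.png",cv2.resize(i,(800,330)))
E
```

```text
0.0364665007455299 0.0 [0.54918576 0.09946297 0.88314728]
```

View pics/w2.png

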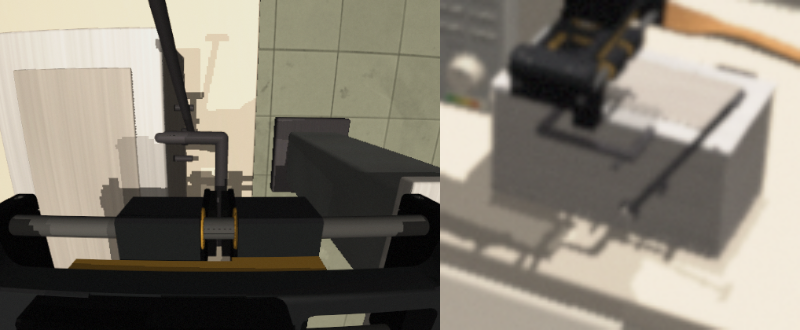

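{"op": "arm_command", "data": {"deltas": [[0,0,0,0,0,0,1],[0,0,0,0,0,0,1],[0,0,0,0,0,0,1]]}}

```text
time_s: 3.38
tcp_pos: [0.4264, -0.1966, 0.1269]
ee_rot: [[0.005, -1.0, -0.0], [-1.0, -0.005, 0.0], [-0.0, 0.0, -1.0]]
wrist_force: [0.4, 0.5, 0.1]
gripper_width: 0.01
gripper_force: 0.0
```

```bash
python3 - <<'E'
from h import *
import pickle
t=pickle.load(open("top0.pkl","rb"));s=pickle.load(open("scene0.pkl","rb"))
print(tri(t,(332.3,254.7),s,(302.3,244.3)),tri(t,(364,254.7),s,(336.7,253.5)))
c=capture("scene"); w=capture("wrist")
for z in (.123,.105):
  for y in (-.152,-.242): print(z,y,proj(s,(.425,y,z)),proj(w,(.425,y,z)))
p=sense()["tcp_pos"]; print("tcp",proj(c,p),proj(w,p),proj(c,p-[0,0,.019]),proj(w,p-[0,0,.019]))
a=cv2.resize(c["pixels"][215:275,290:350],(480,480),interpolation=cv2.INTER_CUBIC)
b=cv2.resize(w["pixels"][150:350,180:380],(480,480),interpolation=cv2.INTER_CUBIC)
i=np.hstack([a,b]);cv2.imwrite("pics/w3.png",cv2.resize(i,(800,400)))
E
```

```text
(array([ 0.42216269, -0.15169041,  0.12215888]), np.float64(0.0009650801574903427)) (array([ 0.4234728 , -0.24870691,  0.12068282]), np.float64(0.007299639046305622))
0.123 -0.152 [303.02043237 243.54788831] [280.49001725 307.43670741]
0.123 -0.242 [333.28834079 252.02610235] [281.48681053 176.09553384]
0.105 -0.152 [302.89451466 248.94883038] [280.32056392 293.24741995]
0.105 -0.242 [332.96718222 257.50911944] [281.204457   171.35187641]
tcp [318.10815532 246.25041974] [278.66327985 249.24863734] [317.87370539 252.00500411] [278.62730712 238.07973597]
```

View pics/w3.png

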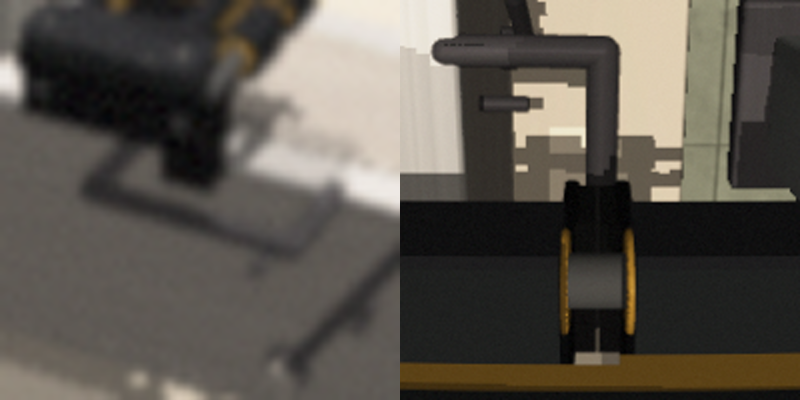

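The close-up shows the closed fingertips ending at scene pixel (319,242.5). That is about 4 px above the bar, so the fingers closed above it. I'll open and go about 25 mm lower.

{"op": "arm_command", "data": {"deltas": [[0,0,0,0,0,0,0.35],[0,0,0,0,0,0,0.35],[0,0,0,0,0,0,0.35],[0,0,0,0,0,0,0.35],[0,0,0,0,0.1,0,0.35],[0,0,0,0,0.1,1,0.35],[0,0,0,0,0.1,2,0.35],[0,0,0,0,0.1,2.4,0.35]]}}

```text
time_s: 4.15
tcp_pos: [0.4246, -0.1964, 0.1019]
ee_rot: [[0.005, -1.0, -0.002], [-1.0, -0.005, 0.001], [-0.001, 0.002, -1.0]]
wrist_force: [1.0, 0.8, -0.9]
gripper_width: 0.318
gripper_force: 0.0
```

{"op": "arm_command", "data": {"deltas": [[0,0,0,0,0,0,1],[0,0,0,0,0,0,1],[0,0,0,0,0,0,1],[0,0,0,0,0,0,1],[0,0,0,0,0,0,1],[0,0,0,0,0,0,1]]}}

```text
time_s: 4.65
tcp_pos: [0.4254, -0.1967, 0.1034]
ee_rot: [[0.005, -1.0, 0.0], [-1.0, -0.005, -0.0], [0.0, -0.0, -1.0]]
wrist_force: [-1.4, 0.1, 2.8]
gripper_width: 0.098
gripper_force: 30.0
```

Gripped now: 30 N at about 9 mm. The real fingertips therefore sit about 25 mm higher than the stated TCP suggests. Next is the arc.

{"op": "arm_command", "data": {"deltas": [[0,0,0,0,-0.09,-1.75,1],[0,0,0,0,-0.35,-3.48,1],[0,0,0,0,-0.78,-5.17,1],[0,0,0,0,-1.38,-6.81,1],[0,0,0,0,-2.14,-8.39,1],[0,0,0,0,-3.06,-9.88,1],[0,0,0,0,-4.12,-11.27,1],[0,0,0,0,-5.31,-12.55,1]]}}

```text
time_s: 5.32
tcp_pos: [0.4743, -0.1972, 0.2281]
ee_rot: [[0.004, -1.0, -0.011], [-1.0, -0.004, -0.0], [0.0, 0.011, -1.0]]
wrist_force: [-7.4, -4.1, 1.0]
gripper_width: 0.101
gripper_force: 30.0
```

{"op": "arm_command", "data": {"deltas": [[0,0,0,0,-1.31,-1.16,1],[0,0,0,0,-2.73,-2.18,1],[0,0,0,0,-4.25,-3.05,1],[0,0,0,0,-5.85,-3.76,1],[0,0,0,0,-7.51,-4.31,1],[0,0,0,0,-9.22,-4.7,1],[0,0,0,0,-10.95,-4.91,1],[0,0,0,0,-12.7,-4.94,1]]}}

```text
time_s: 5.98
tcp_pos: [0.6074, -0.1987, 0.285]
ee_rot: [[0.005, -1.0, 0.009], [-1.0, -0.005, -0.007], [0.007, -0.009, -1.0]]
wrist_force: [-2.8, -4.1, 13.8]
gripper_width: 0.066
gripper_force: 29.9
```

{"op": "arm_command", "data": {"deltas": [[0,0,0,0,-1.4,0.1,1],[0,0,0,0,-2.2,0.17,1],[0,0,0,0,-2.2,0.17,1],[0,0,0,0,-2.2,0.17,0.4],[0,0,0,0,-2.2,0.17,0.4],[0,0,0,0,-2.2,0.17,0.4],[0,0,0,0,-2.2,0.17,0.4],[0,0,0,0,-2.2,0.17,0.4]]}}

```text
time_s: 6.65
tcp_pos: [0.6273, -0.1953, 0.2752]
ee_rot: [[0.005, -1.0, -0.002], [-1.0, -0.005, 0.001], [-0.001, 0.002, -1.0]]
wrist_force: [-0.2, 0.2, -0.2]
gripper_width: 0.283
gripper_force: 0.1
```

{"op": "arm_command", "data": {"deltas": [[0,0,0,0,0,-3,0.2],[0,0,0,0,0,-6,0.2],[0,0,0,0,0,-8,0],[0,0,0,-3,3,-8,0],[0,0,0,-7,6,-8,0],[0,0,0,-11,9,-8,0],[0,0,0,-15,11,-8,0],[0,0,0,-15,11,-8,0]]}}

```text
time_s: 7.32
tcp_pos: [0.5141, -0.0438, 0.3562]
ee_rot: [[0.007, -1.0, -0.001], [-1.0, -0.007, 0.001], [-0.001, 0.001, -1.0]]
wrist_force: [0.2, 0.8, 0.2]
gripper_width: 0.5
gripper_force: 0.0
```

```bash
python3 - <<'E'
from h import *
c=capture("scene");p=sense()["tcp_pos"]; print("tcp",p,"at",proj(c,p),"tip",proj(c,p-[0,0,.019]))
for y in(-.152,-.242): print("bar",proj(c,(.637,y,.294)))
i=c["pixels"][120:290,250:400].copy()
cv2.imwrite("pics/s2.png",cv2.resize(i,None,fx=3.5,fy=3.5))
E
```

```text
tcp [ 0.51354575 -0.04237678  0.35671482] at [282.29217139 146.59849995] tip [282.29474032 152.9648974 ]
bar [335.29393127 158.37444718]
bar [364.8101129  164.37694229]
```

View pics/s2.png

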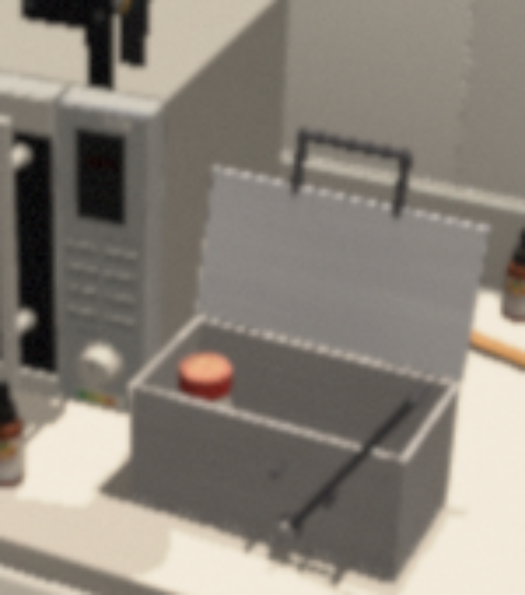

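The lid leans on its stop: the bar is at scene pixel (335.7,157.7) against a predicted (335.3,158.4). The fingertips at about (283,141) confirm they end about 12 mm above the reported TCP. Next, the jar.

```bash
python3 go.py 0.40 0.13 0.33 90; python3 go.py 0.40 0.13 0.33 -90;python3 -c "
from h import *; print(sense()['joints'])"
```

```text
[1.00e-03 2.00e-03 1.58e+00] [-17.33  11.2    2.7 ] rows 12.6 t 7.3667 p [ 0.514 -0.042  0.357] F [-1.5  0.4  0.1] w 0.5
[-2.000e-03  1.000e-03 -1.562e+00] [-17.33  11.2    2.7 ] rows 12.5 t 7.3667 p [ 0.514 -0.042  0.357] F [-1.5  0.4  0.1] w 0.5
[ 13.27872394   7.1490643    1.36160552  -0.10754077 -84.18403906
 -12.7479118 ]
```

{"op": "arm_command", "data": {"deltas": [[0,0,-0.12,-2.2,1.4,0.3,-0.6],[0,0,-0.24,-4.4,2.8,0.6,-0.6],[0,0,-0.36,-6.6,4.2,1,-0.6],[0,0,-0.48,-8.8,5.6,1.3,-0.6],[0,0,-0.6,-11,7,1.7,-0.6],[0,0,-0.72,-13.2,8.4,2,-0.6],[0,0,-0.84,-15.4,9.8,2.4,-0.6],[0,0,-0.96,-17.3,11.2,2.7,-0.6]]}}

```text
time_s: 8.03
tcp_pos: [0.4027, 0.1272, 0.3283]
ee_rot: [[0.826, -0.564, -0.001], [-0.564, -0.826, -0.001], [-0.001, 0.001, -1.0]]
wrist_force: [-0.5, 0.5, 0.2]
gripper_width: 0.794
gripper_force: 0.0
```

```bash
python3 go.py 0.425 0.301 0.22 -90
```

```text
[ 0.001  0.001 -0.599] [ -7.96 -15.62  10.82] rows 4.9 t 8.0333 p [0.403 0.127 0.328] F [-0.5  0.5  0.2] w 0.79
```

{"op": "arm_command", "data": {"deltas": [[0,0,-0.12,-1.6,-3,2,-0.6],[0,0,-0.24,-3.2,-6,4,-0.6],[0,0,-0.36,-4.8,-9,6,-0.6],[0,0,-0.48,-6.4,-12,8.3,-0.6],[0,0,-0.6,-8,-15,10.5,-0.6],[0,0,-0.6,-8,-15.6,10.8,-0.6],[0,0,-0.6,-8,-15.6,10.8,-0.6],[0,0,-0.6,-8,-15.6,10.8,-0.6]]}}

```text
time_s: 8.7
tcp_pos: [0.4269, 0.2998, 0.2206]
ee_rot: [[1.0, -0.006, -0.001], [-0.006, -1.0, -0.002], [-0.001, 0.002, -1.0]]
wrist_force: [0.3, -0.7, -0.4]
gripper_width: 0.802
gripper_force: 0.0
```

```bash
python3 go.py 0.425 0.301 0.061 -90; python3 - <<'E'
from h import *
w=capture("wrist");cv2.imwrite("pics/w4.png",w["pixels"])
h=cv2.cvtColor(w["pixels"],cv2.COLOR_BGR2HSV)
m=(((h[...,0]<8)|(h[...,0]>172))&(h[...,1]>140)&(h[...,2]>60)).astype(np.uint8)
k,l,st,ce=cv2.connectedComponentsWithStats(m)
for i in range(1,k):
    if st[i,4]>60: print(st[i],ce[i],onz(w,*ce[i],0.106),onz(w,*ce[i],0.095))
print(proj(w,(.425,.301,.106)),ray(w,280,210)); p=sense()["tcp_pos"];print(proj(w,p),proj(w,p+[0,0,.012]))
E
```

```text
[ 0.002  0.001 -0.006] [-0.17 -0.14 15.96] rows 3.8 t 8.7 p [0.427 0.3   0.221] F [ 0.3 -0.7 -0.4] w 0.8
[ 252  174   44   46 1001] [273.61538462 195.59340659] [0.43301952 0.303259   0.106     ] [0.4303547  0.30341011 0.095     ]
[275.99510806 203.49385819] (array([0.50342048, 0.29926702, 0.3966047 ]), array([-0.28112302, -0.00719854, -0.95966603]))
[277.62196572 248.74457903] [277.65235711 257.02074145]
```

View pics/w4.png

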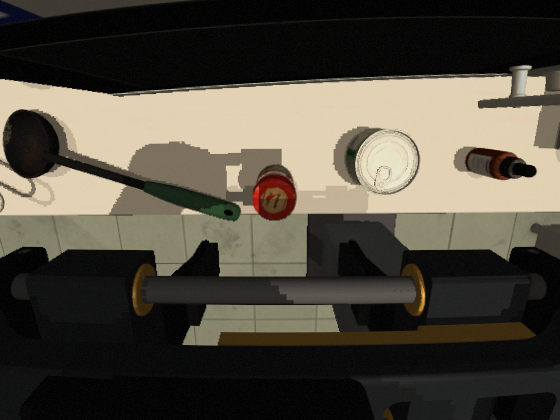

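The wrist view shows the jar top circle at about (274,199), the tin at (387,160), the dropper bottle at (500,163) and the ladle handle end at (230,211), lying low. The jar is at about (0.428, 0.302), and the descent is clear.

{"op": "arm_command", "data": {"deltas": [[0,0,0,0.1,-0.2,4,-0.6],[0,0,0,0.1,-0.2,8,-0.6],[0,0,0,0.1,-0.2,11,-0.6],[0,0,0,0.1,-0.2,14,-0.6],[0,0,0,0.1,-0.2,16,-0.6],[0,0,0,0.1,-0.2,16,1],[0,0,0,0.1,-0.2,16,1],[0,0,0,0.1,-0.2,16,1]]}}

```text
time_s: 9.42
tcp_pos: [0.4294, 0.3027, 0.0635]
ee_rot: [[1.0, -0.006, 0.003], [-0.006, -1.0, 0.003], [0.003, -0.003, -1.0]]
wrist_force: [0.0, 0.4, 0.4]
gripper_width: 0.652
gripper_force: 0.0
```

{"op": "arm_command", "data": {"deltas": [[0,0,0,0,0,0,1],[0,0,0,0,0,0,1],[0,0,0,0,0,0,1],[0,0,0,0,0,0,1]]}}

```text
time_s: 9.75
tcp_pos: [0.4292, 0.3032, 0.0631]
ee_rot: [[1.0, -0.005, 0.003], [-0.005, -1.0, 0.003], [0.003, -0.003, -1.0]]
wrist_force: [-0.6, -0.2, 6.9]
gripper_width: 0.502
gripper_force: 30.0
```

{"op": "arm_command", "data": {"deltas": [[0,0,0,0,0,-2,1],[0,0,0,0,0,-5,1],[0,0,0,0,0,-9,1],[0,0,0,0,0,-13,1],[0,0,0,-0.5,2,-17,1],[0,0,0,-1,5,-20,1],[0,0,0,-1.5,9,-21,1],[0,0,0,-2,13,-21,1]]}}

```text
time_s: 10.42
tcp_pos: [0.4083, 0.1744, 0.2746]
ee_rot: [[1.0, -0.004, 0.006], [-0.004, -1.0, 0.005], [0.006, -0.005, -1.0]]
wrist_force: [1.4, 0.0, -1.5]
gripper_width: 0.502
gripper_force: 30.0
```

{"op": "arm_command", "data": {"deltas": [[0,0,0,0,4,0,1],[0,0,0,0,8,0,1],[0,0,0,0,12,0,1],[0,0,0,0,16,0,1],[0,0,0,0,20,0,1],[0,0,0,0,24,0,1],[0,0,0,0,28,0,1],[0,0,0,0,30,0,1]]}}

```text
time_s: 11.08
tcp_pos: [0.4046, -0.1287, 0.271]
ee_rot: [[1.0, -0.009, -0.001], [-0.009, -1.0, -0.0], [-0.001, 0.0, -1.0]]
wrist_force: [0.1, 0.0, -1.5]
gripper_width: 0.5
gripper_force: 30.0
```

```bash
python3 go.py 0.5345 -0.234 0.27 -90
```

```text
[ 0.     0.001 -0.009] [13.08 10.41  0.09] rows 4.0 t 11.0833 p [ 0.405 -0.129  0.271] F [ 0.1  0.  -1.5] w 0.5
```

{"op": "arm_command", "data": {"deltas": [[0,0,-0.009,3,2.4,0,1],[0,0,-0.009,6,4.8,0,1],[0,0,-0.009,9,7.2,0,1],[0,0,-0.009,12,9.5,0,1],[0,0,-0.009,13.1,10.4,0,1],[0,0,-0.009,13.1,10.4,0,1],[0,0,-0.009,13.1,10.4,0,1],[0,0,-0.009,13.1,10.4,0,1]]}}

```text
time_s: 11.75
tcp_pos: [0.5353, -0.23, 0.2708]
ee_rot: [[1.0, 0.003, -0.001], [0.003, -1.0, 0.001], [-0.001, -0.001, -1.0]]
wrist_force: [-0.3, 0.0, -0.5]
gripper_width: 0.5
gripper_force: 30.0
```

```bash
python3 go.py 0.5345 -0.234 0.073 -90; python3 - <<'E'
from h import *
w=capture("wrist");t=capture("scene")
print([proj(t,(.5355,-.234,.21)),proj(w,(.4705,-.234,.12)),proj(w,(.5355,-.115,.114))])
i=np.hstack([w["pixels"],cv2.resize(t["pixels"][150:290,270:400],(390,420))])
cv2.imwrite("pics/w5.png",cv2.resize(i,(800,354)))
E
```

```text
[-0.001  0.001  0.003] [-0.06  0.41 19.78] rows 4.7 t 11.75 p [ 0.535 -0.23   0.271] F [-0.3  0.  -0.5] w 0.5
[array([347.35607716, 205.23011583]), array([280.81076946, 247.81002661]), array([175.14505399, 191.67096096])]
```

View pics/w5.png

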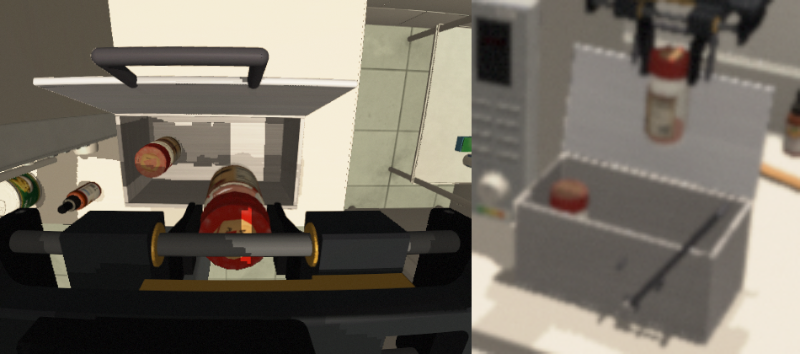

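The jar bottom is at scene (346.4,205.4), where predicted. The lid stands behind, the inside jar is on the left, and the space below is free. I'll lower it slightly forward of centre to keep the camera side away from the lid.

{"op": "arm_command", "data": {"deltas": [[0,0,0,-0.5,0.4,2,1],[0,0,0,-1,0.4,5,1],[0,0,0,-1,0.4,8,1],[0,0,0,-1,0.4,11,1],[0,0,0,-1,0.4,13.5,1],[0,0,0,-1,0.4,15.5,1],[0,0,0,-1,0.4,17,1],[0,0,0,-1,0.4,17,1]]}}

```text
time_s: 12.52
tcp_pos: [0.5233, -0.2332, 0.0984]
ee_rot: [[1.0, 0.003, -0.006], [0.003, -1.0, 0.002], [-0.006, -0.002, -1.0]]
wrist_force: [-0.3, -0.4, -1.9]
gripper_width: 0.502
gripper_force: 30.0
```

{"op": "arm_command", "data": {"deltas": [[0,0,0,0,0,1,1],[0,0,0,0,0,1.8,1],[0,0,0,0,0,2.3,1],[0,0,0,0,0,2.6,1],[0,0,0,0,0,2.8,1],[0,0,0,0,0,2.8,1]]}}

```text
time_s: 13.02
tcp_pos: [0.5262, -0.2346, 0.073]
ee_rot: [[1.0, 0.003, -0.0], [0.003, -1.0, 0.0], [-0.0, -0.0, -1.0]]
wrist_force: [0.3, -0.6, -1.3]
gripper_width: 0.505
gripper_force: 30.0
```

Still hanging, about 2 mm above the floor. I'll lower 1 mm more, release to about 58 mm, then rise.

{"op": "arm_command", "data": {"deltas": [[0,0,0,0,0,0.15,1],[0,0,0,0,0,0.15,1],[0,0,0,0,0,0.15,-0.35],[0,0,0,0,0,0.15,-0.35],[0,0,0,0,0,0.15,-0.35],[0,0,0,0,0,0.15,-0.35],[0,0,0,0,0,0.15,-0.35]]}}

```text
time_s: 13.6
tcp_pos: [0.5264, -0.2347, 0.0718]
ee_rot: [[1.0, 0.003, 0.0], [0.003, -1.0, -0.0], [0.0, 0.0, -1.0]]
wrist_force: [-0.2, 0.3, -0.1]
gripper_width: 0.671
gripper_force: 0.0
```

{"op": "arm_command", "data": {"deltas": [[0,0,0,0,0,-1,-0.35],[0,0,0,0,0,-3,-0.35],[0,0,0,0,0,-6,-0.35],[0,0,0,0,0,-10,-0.35],[0,0,0,-1,0,-14,-0.35],[0,0,0,-3,0,-17,0],[0,0,0,-6,0,-19,1],[0,0,0,-10,0,-19,1]]}}

```text
time_s: 14.27
tcp_pos: [0.4291, -0.236, 0.2673]
ee_rot: [[1.0, 0.005, 0.011], [0.005, -1.0, -0.004], [0.011, 0.004, -1.0]]
wrist_force: [0.2, -0.5, 1.3]
gripper_width: 0.529
gripper_force: 0.0
```

```bash
python3 - <<'E'
from h import *
t=capture("scene"); s=sense(); print(s["tcp_pos"],s["gripper_width"])
h=cv2.cvtColor(t["pixels"],cv2.COLOR_BGR2HSV)
m=(((h[...,0]<8)|(h[...,0]>172))&(h[...,1]>100)&(h[...,2]>60)).astype(np.uint8)
k,l,st,ce=cv2.connectedComponentsWithStats(m)
for i in range(1,k):
    if st[i,4]>15: print(st[i],ce[i],onz(t,*ce[i],.105))
# expected lid-top centre, bar
print(proj(t,(.526,-.235,.114)),proj(t,(.526,-.235,.095)),proj(t,(.4585,-.325,.189)))
i=t["pixels"][130:290,260:400]
cv2.imwrite("pics/s3.png",cv2.resize(i,None,fx=3.5,fy=3.5))
E
```

```text
[ 0.41888358 -0.23432204  0.26460521] 0.48764400348740466
[301 224  15  10  90] [308.23333333 229.64444444] [ 0.52322966 -0.12308052  0.105     ]
[337 231  16  14 137] [344.6350365  238.09489051] [ 0.52949146 -0.23493764  0.105     ]
[386 320  32  63 996] [398.7439759  351.83534137] [ 0.16608274 -0.50012316  0.105     ]
[364 332  11  41 222] [368.63963964 353.94144144] [ 0.13077532 -0.44504364  0.105     ]
[344.39466379 236.05008406] [344.00397095 241.61310565] [368.88234055 232.95916435]
```

View pics/s3.png

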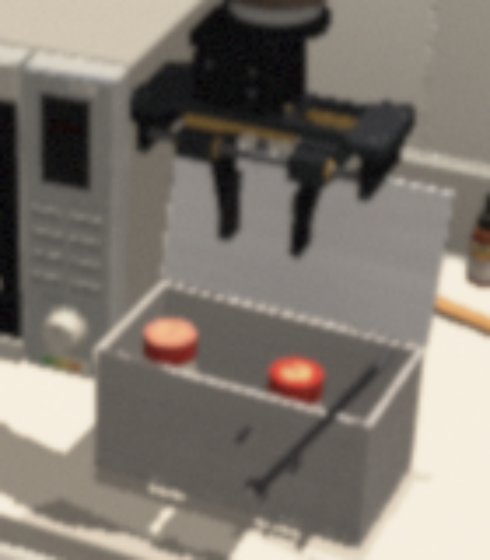

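The jar stands upright in the box at about (0.529, -0.235), to the right of the other jar. The lid is still back. Next I push the stay from its right with closed fingers.

{"op": "arm_command", "data": {"deltas": [[0,0,0,1,4,0,1],[0,0,0,2,8,0,1],[0,0,0,3,12,0,1],[0,0,0,3.5,14.2,0,1],[0,0,0,3.5,14.2,4,1],[0,0,0,3.5,14.2,8,1],[0,0,0,3.5,14.2,10.9,1],[0,0,0,3.5,14.2,10.9,1]]}}

```text
time_s: 14.98
tcp_pos: [0.4574, -0.3745, 0.1459]
ee_rot: [[1.0, 0.001, -0.012], [0.001, -1.0, 0.008], [-0.012, -0.008, -1.0]]
wrist_force: [-0.2, 1.0, -0.6]
gripper_width: 0.009
gripper_force: 0.0
```

```bash
python3 go.py 0.455 -0.245 0.155 -90
```

```text
[-0.008  0.012  0.001] [ -0.24 -12.95  -0.81] rows 3.1 t 14.9833 p [ 0.457 -0.374  0.146] F [-0.2  1.  -0.6] w 0.01
```

{"op": "arm_command", "data": {"deltas": [[0,0,0,0,-1.6,-0.2,1],[0,0,0,0,-3.3,-0.2,1],[0,0,0,0,-5,-0.2,1],[0,0,0,0,-6.6,-0.2,1],[0,0,0,0,-8.3,-0.2,1],[0,0,0,0,-10,-0.2,1],[0,0,0,0,-11.6,-0.2,1],[0,0,0,0,-12.9,-0.2,1]]}}

```text
time_s: 15.65
tcp_pos: [0.4626, -0.2472, 0.1575]
ee_rot: [[1.0, 0.004, 0.004], [0.004, -1.0, -0.002], [0.004, 0.002, -1.0]]
wrist_force: [0.6, -0.0, 0.3]
gripper_width: 0.009
gripper_force: 0.1
```

{"op": "arm_command", "data": {"deltas": [[0,0,0,0,-0.4,0,1],[0,0,0,0,-0.8,0,1],[0,0,0,0,-1.1,0,1],[0,0,0,0,-1.1,0,1],[0,0,0,0,-1.1,0,1]]}}

```text
time_s: 16.07
tcp_pos: [0.4614, -0.2372, 0.1549]
ee_rot: [[1.0, 0.003, 0.0], [0.003, -1.0, -0.0], [0.0, 0.0, -1.0]]
wrist_force: [-0.2, -0.2, 0.6]
gripper_width: 0.003
gripper_force: 0.0
```

```bash
cat > stay.py <<'E'
from h import *
s=sense(); t=capture("scene"); w=capture("wrist")
print(s["tcp_pos"],s["wrist_force"])
g=cv2.cvtColor(t["pixels"],cv2.COLOR_BGR2GRAY).astype(int)
def prof(c,a,z):
    # darkest y along a y-scan at x=.4585 and height z
    ys=np.arange(-.36,-.12,.002); G=cv2.cvtColor(c["pixels"],cv2.COLOR_BGR2GRAY)
    return [(round(float(y),3),int(G[int(round(v)),int(round(u))])) for y in ys for u,v in [proj(c,(.4585,y,z))] if 0<=u<560 and 0<=v<420]
for z in(.06,.09,.105):
    p=sorted(prof(t,None,z),key=lambda q:q[1])[:5]; print("scene z",z,p)
for n,y,zz in(("down",-.325,.189),("up",-.214,.217)): print(n,proj(t,(.4585,y,zz)),proj(w,(.4585,y,zz)))
E
python3 stay.py
```

```text
[ 0.46139622 -0.23717333  0.1548686 ] [-0.2199226  -0.21839444  0.57528249]
scene z 0.06 [(-0.226, 55), (-0.224, 55), (-0.228, 60), (-0.222, 71), (-0.22, 73)]
scene z 0.09 [(-0.224, 46), (-0.222, 46), (-0.22, 48), (-0.226, 52), (-0.218, 55)]
scene z 0.105 [(-0.222, 48), (-0.226, 51), (-0.224, 51), (-0.22, 62), (-0.218, 62)]
down [368.88234055 232.95916435] [442.50670981 278.68294547]
up [330.05741289 213.91616599] [223.32857691 311.74980231]
```

The rod reads y=-0.227 at z=0.06 and -0.223 at z=0.105, so it is slightly past vertical on its pin. I'll back off to the right, rise and check it again.

{"op": "arm_command", "data": {"deltas": [[0,0,0,0,2,0,1],[0,0,0,0,5,0,1],[0,0,0,0,6,0,1],[0,0,0,0,6,-4,1],[0,0,0,0,6,-8,1],[0,0,0,0,6,-12,1],[0,0,0,0,6,-16,1],[0,0,0,0,6,-20.5,1]]}}

```text
time_s: 16.83
tcp_pos: [0.4606, -0.2969, 0.3578]
ee_rot: [[1.0, 0.002, -0.001], [0.002, -1.0, 0.001], [-0.001, -0.001, -1.0]]
wrist_force: [0.6, -0.3, 0.3]
gripper_width: 0.001
gripper_force: 0.0
```

```bash
python3 stay.py; python3 go.py 0.675 -0.197 0.36 -90;  python3 - <<'E'
from h import *
t=capture("scene");G=cv2.cvtColor(t["pixels"],cv2.COLOR_BGR2GRAY)
for y,z in((-.325,.189),(-.29,.133),(-.2155,.2),(-.214,.217),(-.219,.15)):
    u,v=np.round(proj(t,(.4585,y,z))).astype(int); print(y,z,G[v-1:v+2,u-4:u+5].tolist())
E
```

```text
[ 0.46061219 -0.29690349  0.35783983] [ 0.61820265 -0.32687575  0.28736689]
scene z 0.06 [(-0.226, 54), (-0.224, 54), (-0.228, 59), (-0.222, 73), (-0.22, 74)]
scene z 0.09 [(-0.224, 47), (-0.222, 47), (-0.22, 49), (-0.226, 54), (-0.218, 61)]
scene z 0.105 [(-0.222, 46), (-0.226, 51), (-0.224, 51), (-0.22, 63), (-0.218, 63)]
down [368.88234055 232.95916435] [297.2583453  194.20201133]
up [330.05741289 213.91616599] [198.69435602 199.77911878]
[ 0.007 -0.014  0.003] [ 21.15 -10.14   0.67] rows 5.6 t 16.9333 p [ 0.464 -0.299  0.365] F [-0.9 -0.   0.5] w 0.01
-0.325 0.189 [[90, 93, 91, 93, 93, 93, 91, 93, 91], [92, 89, 91, 92, 91, 89, 93, 92, 93], [91, 92, 91, 90, 92, 89, 91, 91, 95]]
-0.29 0.133 [[119, 104, 97, 96, 96, 95, 94, 93, 94], [113, 107, 103, 100, 101, 101, 99, 96, 94], [102, 105, 104, 105, 108, 107, 111, 109, 112]]
-0.2155 0.2 [[97, 100, 98, 86, 63, 51, 71, 121, 155], [96, 96, 96, 87, 65, 50, 60, 89, 113], [94, 96, 95, 89, 64, 51, 57, 76, 94]]
-0.214 0.217 [[136, 135, 132, 121, 102, 76, 56, 65, 98], [149, 152, 130, 104, 75, 52, 55, 81, 113], [177, 173, 136, 86, 58, 45, 59, 93, 124]]
-0.219 0.15 [[91, 89, 84, 65, 49, 51, 74, 86, 93], [93, 89, 84, 64, 49, 57, 71, 87, 93], [92, 92, 84, 63, 48, 56, 72, 88, 93]]
```

The stay stays up by itself. Now I go behind the lid's bar.

{"op": "arm_command", "data": {"deltas": [[0,0,0,3.5,-2,-0.5,1],[0,0,0,7,-4,-0.5,1],[0,0,0,10.5,-6,0,1],[0,0,0,14,-8,0,1],[0,0,0,17.5,-9.5,0,1],[0,0,0,21.2,-10.1,0,1],[0,0,0,21.4,-10.1,0,1],[0,0,0,21.4,-10.1,0,1]]}}

```text
time_s: 17.65
tcp_pos: [0.6765, -0.1941, 0.3504]
ee_rot: [[1.0, 0.004, -0.008], [0.004, -1.0, 0.001], [-0.008, -0.001, -1.0]]
wrist_force: [-1.5, 0.5, 0.3]
gripper_width: 0.009
gripper_force: 0.0
```

```bash
python3 go.py 0.675 -0.197 0.264 -90
```

```text
[-0.001  0.008  0.004] [-0.08  0.3   8.65] rows 2.1 t 17.65 p [ 0.677 -0.194  0.35 ] F [-1.5  0.5  0.3] w 0.01
```

{"op": "arm_command", "data": {"deltas": [[0,0,0,0.2,0.2,3,1],[0,0,0,0.2,0.2,6,1],[0,0,0,0.2,0.2,9,1],[0,0,0,0.2,0.2,9.2,1],[0,0,0,0.2,0.2,9.2,1]]}}

```text
time_s: 18.07
tcp_pos: [0.6752, -0.1978, 0.2628]
ee_rot: [[1.0, 0.002, -0.005], [0.002, -1.0, -0.0], [-0.005, 0.0, -1.0]]
wrist_force: [0.0, -0.2, 0.9]
gripper_width: 0.007
gripper_force: 0.0
```

{"op": "arm_command", "data": {"deltas": [[0,0,0,-1.2,0,0,1],[0,0,0,-2.4,0,0,1],[0,0,0,-3.4,0,0,1],[0,0,0,-4.4,0,0,1],[0,0,0,-5.4,0,0,1],[0,0,0,-6.4,0,0,1],[0,0,0,-7.2,0,0,1],[0,0,0,-8,0,0,1]]}}

```text
time_s: 18.73
tcp_pos: [0.5975, -0.198, 0.2674]
ee_rot: [[1.0, 0.003, 0.005], [0.003, -1.0, -0.001], [0.005, 0.001, -1.0]]
wrist_force: [0.2, -0.0, -0.6]
gripper_width: 0.006
gripper_force: 0.4
```

```bash
cat > bar.py <<'E'
from h import *
s=sense(); t=capture("scene"); G=cv2.cvtColor(t["pixels"],cv2.COLOR_BGR2GRAY)
print(s["time_s"],s["tcp_pos"],s["wrist_force"])
r=[]
for th in np.arange(.4,1.9,.02):
    x,z=.6005-.175*np.cos(th),.123+.175*np.sin(th)
    q=[int(G[int(round(v)),int(round(u))]) for y in np.arange(-.238,-.155,.004) for u,v in[proj(t,(x,y,z))]]
    r.append((float(np.mean(q)),round(float(th),2)))
print(sorted(r)[:6])
E
python3 bar.py
```

```text
18.7333 [ 0.59752351 -0.19795057  0.26737703] [ 0.20498055 -0.01449744 -0.61448954]
[(46.142857142857146, 1.46), (51.61904761904762, 1.48), (53.142857142857146, 1.44), (62.80952380952381, 1.5), (69.47619047619048, 1.42), (81.23809523809524, 1.4)]
```

The lid is at 1.46 rad and sinking forward. I retreat back and up while it settles.

{"op": "arm_command", "data": {"deltas": [[0,0,0,1,0,0,1],[0,0,0,3,0,0,1],[0,0,0,3,0,-3,1],[0,0,0,3,0,-7,1],[0,0,0,3,0,-11,1],[0,0,0,3,0,-13,1],[0,0,0,3,0,-13,1],[0,0,0,3,0,-13,1]]}}

```text
time_s: 19.45
tcp_pos: [0.6274, -0.1974, 0.3963]
ee_rot: [[1.0, 0.003, 0.004], [0.003, -1.0, -0.0], [0.004, 0.0, -1.0]]
wrist_force: [0.4, -0.4, -1.0]
gripper_width: 0.005
gripper_force: 0.0
```

{"op": "arm_command", "data": {"deltas": [[0,0,0,0,0,0,1],[0,0,0,0,0,0,1],[0,0,0,0,0,0,1],[0,0,0,0,0,0,1],[0,0,0,0,0,0,1],[0,0,0,0,0,0,1],[0,0,0,0,0,0,1],[0,0,0,0,0,0,1]]}}

```text
time_s: 20.12
tcp_pos: [0.6271, -0.1973, 0.3942]
ee_rot: [[1.0, 0.003, -0.0], [0.003, -1.0, 0.0], [-0.0, -0.0, -1.0]]
wrist_force: [-0.1, -0.0, 1.3]
gripper_width: 0.003
gripper_force: 0.0
```

```bash
python3 bar.py
```

```text
20.1167 [ 0.62711156 -0.19726246  0.39422336] [-0.07981044 -0.04446934  1.26864021]
[(61.76190476190476, 1.06), (74.52380952380952, 1.08), (74.85714285714286, 1.04), (80.04761904761905, 0.4), (84.38095238095238, 0.54), (84.52380952380952, 0.42)]
```

{"op": "arm_command", "data": {"deltas": [[0,0,0,0,0,0,1],[0,0,0,0,0,0,1],[0,0,0,0,0,0,1],[0,0,0,0,0,0,1],[0,0,0,0,0,0,1],[0,0,0,0,0,0,1],[0,0,0,0,0,0,1],[0,0,0,0,0,0,1]]}}

```text
time_s: 20.83
tcp_pos: [0.6271, -0.1973, 0.3942]
ee_rot: [[1.0, 0.003, -0.0], [0.003, -1.0, -0.0], [-0.0, 0.0, -1.0]]
wrist_force: [0.9, -0.5, -0.0]
gripper_width: 0.007
gripper_force: 0.0
```

```bash
python3 bar.py; python3 stay.py
```

```text
20.8333 [ 0.62712129 -0.19726474  0.39423329] [ 0.92817833 -0.49912344 -0.04710026]
[(59.95238095238095, 0.62), (62.476190476190474, 0.6), (74.14285714285714, 0.58), (77.19047619047619, 0.56), (79.61904761904762, 0.4), (82.0, 0.54)]
[ 0.62712513 -0.19726809  0.39424019] [-0.89538313 -0.38780869  0.11406706]
scene z 0.06 [(-0.226, 53), (-0.224, 53), (-0.228, 58), (-0.22, 68), (-0.222, 70)]
scene z 0.09 [(-0.224, 45), (-0.222, 45), (-0.22, 49), (-0.226, 55), (-0.218, 61)]
scene z 0.105 [(-0.222, 46), (-0.226, 57), (-0.224, 57), (-0.22, 60), (-0.218, 60)]
down [368.88234055 232.95916435] [365.98831748 299.38672301]
up [330.05741289 213.91616599] [289.62250789 311.37702717]
```

The lid is at about 0.62 rad and the stay is up. I'll wait a moment, confirm it is at rest, and hand in.

{"op": "arm_command", "data": {"deltas": [[0,0,0,0,0,0,1],[0,0,0,0,0,0,1],[0,0,0,0,0,0,1],[0,0,0,0,0,0,1],[0,0,0,0,0,0,1],[0,0,0,0,0,0,1],[0,0,0,0,0,0,1],[0,0,0,0,0,0,1]]}}

```text
time_s: 21.65
tcp_pos: [0.6271, -0.1973, 0.3943]
ee_rot: [[1.0, 0.003, 0.0], [0.003, -1.0, -0.0], [0.0, 0.0, -1.0]]
wrist_force: [-0.7, -0.3, -1.0]
gripper_width: 0.006
gripper_force: 0.0
```

```bash
python3 bar.py; python3 -c "
from h import *; print(finish_job())"
```

```text
21.65 [ 0.62710864 -0.19727314  0.39426306] [-0.7216412  -0.2662655  -0.97992673]
[(60.142857142857146, 0.62), (62.095238095238095, 0.6), (74.66666666666667, 0.58), (77.71428571428571, 0.56), (79.61904761904762, 0.4), (81.80952380952381, 0.54)]
the job is handed in; nothing more can be done
None
```

I handed the job in at about 22 s, with no verdict returned: the lid measures about 0.62 rad on the raised stay, and the jar was last seen upright in the box beside the other one, before the lid came down.

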